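Move a row of paint containers to the other rack in reverse order

TASK

I am going to paint from the other side of the desk, so move the four containers from the full rack to the empty rack in reverse order: what stands at the left end (seen from the robot) goes to the right end, and so on, one to a bay. Stand each one upright and free in the middle of its bay; set it down, do not drop it or knock one over.

Things in the scene. Friction and masses are not known exactly. Their poses are not given: they have to be found in the camera images.
- small_jar_mid (a point): small open blue glass paint jar, the smallest of the four: 43 mm diameter, 64 mm tall, straight-sided. Loose, under 0.35 kg, at the start upright in any bay of the full rack. Point: on its axis, half-way up (32 mm above its foot); z: its axis; yaw means nothing.
- capped_jar_mid (a point): paint jar with its wide black screw cap on, the tallest of the four: 88 mm tall; body 64 mm diameter, cap 67 mm diameter over the top 21 mm. Grip it by the firmly closed cap. Loose, under 0.35 kg, at the start upright in any bay of the full rack. Point: on its axis, half-way up (44 mm above its foot); z: its axis; yaw means nothing.
- open_jar_mid (a point): open brown paint jar without cap: 65 mm diameter, 84 mm tall. Loose, under 0.35 kg, at the start upright in any bay of the full rack. Point: on its axis, half-way up (42 mm above its foot); z: its axis; yaw means nothing.
- ink_bottle_mid (a point): slender amber bottle with shoulder, narrow neck, black cap and paper label: body 38 mm diameter up to 43 mm from its foot, 70 mm tall over all. Loose, under 0.35 kg, at the start upright in any bay of the full rack. Point: on its axis, half-way up (35 mm above its foot); z: its axis; yaw means nothing.
- seat_1: square cork pad, 78x78x3 mm, fixed in a bay of the full rack; at the start the small jar stands on its middle. Origin: centre of its underside, 3 mm below the surface things stand on; x runs across the row (away from the robot), y along the row to the left.
- seat_2: square cork pad, 78x78x3 mm, fixed in a bay of the full rack; at the start the capped jar stands on its middle. Origin: centre of its underside, 3 mm below the surface things stand on; x runs across the row (away from the robot), y along the row to the left.
- seat_3: square cork pad, 78x78x3 mm, fixed in a bay of the full rack; at the start the open jar stands on its middle. Origin: centre of its underside, 3 mm below the surface things stand on; x runs across the row (away from the robot), y along the row to the left.
- seat_4: square cork pad, 78x78x3 mm, fixed in a bay of the full rack; at the start the ink bottle stands on its middle. Origin: centre of its underside, 3 mm below the surface things stand on; x runs across the row (away from the robot), y along the row to the left.
- empty_rack: empty rack, fixed: plywood, 98 mm deep (x), 364 mm long (y), four bays in a row, parallel to the full one within 15 deg. Origin: centre of underside; y along the row to the left, x away from the robot. Bay middles at x = 0, y = +132, +44, -44, -132 mm; cork tops, where things stand, 13 mm up. Wires 44 mm from each bay middle reach 15 mm up, end cheeks 20 mm.
- full_rack: full rack, fixed, in which the four containers stand at the start: same make, size, bays, heights and axes as the empty rack; it stands nearer to the robot or farther from it than the empty one. Its cork pads are the four seats. A desk lamp hangs over the back right of the desk: swing in from the front. Origin: centre of underside on the desk; y along the row to the left, x away from the robot.
Things that resemble listed ones, but are neither listed nor needed, are in the scene too. There is more than one size of the part that bears ink_bottle_mid; the job needs the smaller.

How it is judged:
By the outcome, as a careful person would: the job done as asked, in the order asked, and still so for the second after the job is handed in, with the robot touching nothing.
It also fails if it takes over 93 s, if anything falls off the work surface, if the arm or the gripper's body presses on something with over 40 N, if the wrist force passes 120 N, or if a joint passes its speed limit or range.

ROBOT

A 7-joint arm with a two-finger parallel gripper is mounted at the origin on a cart in front of the work surface, level with it; the furniture and walls round the work are solid. World frame = base frame: x ahead of the robot, y to its left, z up, the work surface at z = 0. Lengths are in mm, angles in rad, forces in N, time in s.
With the tool pointing down it reaches from about 400 to 900 mm from the base axis. Payload 5.6 kg.
Tool frame: the origin (TCP) lies midway between the tips of the shut fingers; the grasp point (between the pads) lies 19 mm behind it; z points along the fingers, y is the line along which they close (so a half turn about z gives the same grasp; the last joint's range is limited). The gripper opens to 92 mm and grips with 3 to 60 N. Pads are 20 mm wide; open, the fingers measure 128 mm over their backs; the gripper's body (75 mm by 189 mm) begins 69 mm behind the grasp point.
Start: joints at [1.22, 0.468, -0.012, 1.603, 0.006, 1.071, -0.056], TCP at [196.884, -619.472, 214.592] pointing down, gripper open.
Joint ranges: [-2.53, 2.53], [-0.31, 2.02], [-1.57, 1.55], [0.28, 2.44], [-1.29, 4.43], [0.15, 1.84], [-2.92, 2.92]. Speed limits (rad/s): [2.57, 2.57, 3.14, 3.14, 3.14, 3.14, 3.14].

INTERFACE

Orientations are given as a rotation vector (axis times angle).
In Python, from cell import robot, grip, kin, viewer gives the robot as it stands. Calls block until the motion is done:
- robot.movep(position, orientation): joint-space move of the TCP to a pose.
- robot.servo_line(position, feed=150, rotation=None): straight line of the TCP; rotation=None keeps the orientation; feed is the mean speed in mm/s.
- robot.goto_joints(angles): joint-space move.
- grip(opening, newtons=None): opening from 0.0 (shut) to 1.0 (fully open); newtons is the grip in N (None keeps the last); returns when the fingers have stopped.
- robot.hold(seconds).
- kin.ik(position, orientation): joint angles nearest the present ones, or None.
- robot.observe(): the state.
- viewer.read_camera(name): name is "side" or "top"; returns the picture (400x640x3 uint8, red, green, blue); there is no depth.
- viewer.camera_info(name): a dict with "camera_matrix" (3x3 intrinsics, pixels), "R" (3x3) and "t" (3): a world point X has camera coordinates R X + t. Camera axes: x right, y down, z forward; pixel columns grow to the right and rows downward; lengths in mm; the calibration is good to about 2 mm. A picture is of the moment at which its call begins. camera_info takes no time and is no camera call.
A pose or a line that the arm cannot do raises robot.IKError and nothing moves.
- robot.job_done(): hands the job in; it is judged then, once.
Trained networks look in the newest picture that a camera, given by its name, has taken for a name from the list of things; names that differ only in an ending like _2 or _b are one class to them, and where a whole thing is asked for, a point or a joint stands for the part that bears it (a point fixed in the world has none). Each returns a list of dicts, best first, with "confidence" (0 to 1); they miss things now and then, are a little off and sometimes report something else, mostly with a low value. They report only what shows in the picture. A call takes as long as a camera call. They do not tell look-alikes from the thing itself.
- viewer.silhouettes(name, camera): "mask" (400x640 bool, what is visible of it).
- viewer.pinpoint(name, camera): "at" ([x, y, z] in mm, in the coordinates of the camera as it stood for that picture, good to about 4 mm: a listed point, or the origin of a listed thing).
The state is a dict: "t": time; "joints": joint angles; "joint_velocities": joint speeds; "joint_torque": joint torques, N m; "tcp_pos": TCP position; "tcp_rot": TCP orientation; "contact_force": force on the tool from outside, world axes, zero at the start; "wrist_torque": the same for the moment, N m; "grip_width": opening from 0.0 (shut) to 1.0 (fully open); "grip_force": force on a finger pad.
Only numpy, scipy, OpenCV 4.12 (cv2) and the standard library are available. Lean on these libraries where they do the work, as an engineer would, in place of code of your own. Each camera call takes 0.05 s, during which the arm holds its last target. There are 200 camera calls.

## Working session

There is one attempt and no reset: what is moved stays moved. The work goes in short steps, each a Python script; the robot and the scene stay as the last script left them, time stands still between calls to the robot, and variables do not carry over. Pictures are saved under pics/ and viewed, at most 14 in all, crops included, and the job is handed in when it is done.

```bash
ls; mkdir -p pics; python3 - <<'E'
from cell import robot, grip, kin, viewer
import cv2, numpy as np
for c in ("side","top"):
    im=viewer.read_camera(c); cv2.imwrite(f"pics/{c}0.png",im[:,:,::-1])
    ci=viewer.camera_info(c); R=np.array(ci["R"]);t=np.array(ci["t"])
    print(c,np.round(-R.T@t),np.round(R[2],2))
    for n in ["small_jar_mid","capped_jar_mid","open_jar_mid","ink_bottle_mid","empty_rack","full_rack"]:
        for d in viewer.pinpoint(n,c): print(n,round(d["confidence"],2),np.round(R.T@(np.array(d["at"])-t)))
s=robot.observe();print(s["t"],s["tcp_pos"],s["tcp_rot"])
E
```

```text
pics
side [ 128. -566.  584.] [ 0.47  0.66 -0.58]
small_jar_mid 0.69 [448. 116.  45.]
capped_jar_mid 0.71 [443. 211.  14.]
capped_jar_mid 0.62 [444. 203.  57.]
open_jar_mid 0.98 [447. -55.  53.]
ink_bottle_mid 0.76 [449.  27.  51.]
ink_bottle_mid 0.38 [446. 211.  12.]
empty_rack 0.57 [640. 120.  -1.]
empty_rack 0.39 [448. -55.  50.]
full_rack 0.63 [444.  74.  -3.]
top [389.  50. 910.] [ 0.2  -0.   -0.98]
small_jar_mid 0.54 [447. 116.  43.]
capped_jar_mid 0.58 [445. 201.  58.]
open_jar_mid 0.56 [450. -54.  55.]
ink_bottle_mid 0.82 [ 622. -124.   46.]
ink_bottle_mid 0.79 [450.  29.  50.]
empty_rack 0.65 [645. 115.   1.]
empty_rack 0.59 [444.  31.   6.]
full_rack 0.61 [446.  73.  -4.]
0.7 [ 196.88120521 -619.50033896  214.64765291] [ 3.10435308e+00  4.81389695e-01 -1.95855741e-05]
```

View pics/side0.png

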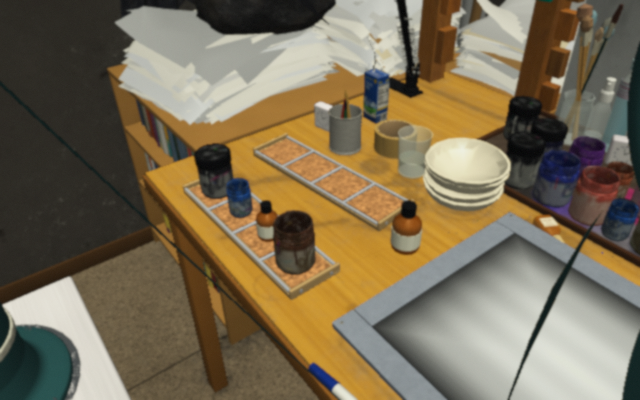

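View pics/top0.png

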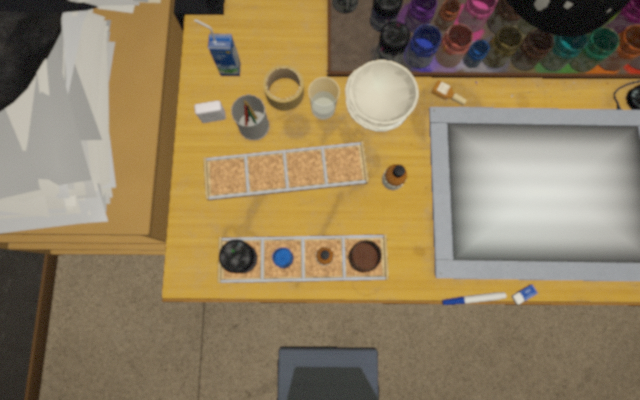

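```bash
cat > h.py <<'E'
from cell import robot, grip, kin, viewer
import cv2, numpy as np
def cam(c):
    i=viewer.camera_info(c); return np.array(i["camera_matrix"]),np.array(i["R"]),np.array(i["t"])
def ray(c,uv):
    K,R,t=cam(c); d=R.T@np.linalg.inv(K)@np.array([*uv,1.]); return -R.T@t,d/np.linalg.norm(d)
def plane(c,uv,z):
    o,d=ray(c,uv); return o+d*(z-o[2])/d[2]
def tri(u1,u2):
    o1,d1=ray("top",u1);o2,d2=ray("side",u2)
    s=np.linalg.lstsq(np.c_[d1,-d2],o2-o1,rcond=None)[0]
    return (o1+d1*s[0]+o2+d2*s[1])/2, np.linalg.norm(o1+d1*s[0]-o2-d2*s[1])
E
python3 - <<'E'
from h import *
for c in("top","side"):
    im=viewer.read_camera(c)
    for n in("empty_rack","full_rack"):
        for d in viewer.silhouettes(n,c):
            m=d["mask"]; v,u=np.nonzero(m)
            P=np.array([plane(c,(a+.0,b+.0),12)[:2] for a,b in zip(u,v)],np.float32)
            r=cv2.minAreaRect(P); print(c,n,round(d["confidence"],2),m.sum(),np.round(r[0]),np.round(r[1]),round(r[2],1))
    # jar silhouettes: fit later
print("lamp",tri((505,10),(265,10)))
for nm,a,b in [("pot rim",(250,105),(345,108)),("carton",(222,40),(377,75)),("ring",(284,82),(391,128)),("cup",(323,85),(413,133)),("bowl",(381,85),(467,150)),("decoy cap",(399,171),(408,207))]:
    p,e=tri(a,b);print(nm,np.round(p),round(e))
for y in (205,117,29,-59): print(kin.ik([446,y,200],[3.1416,0,0]),kin.ik([446,y,200],[2.2214,2.2214,0]))
E
```

```text
Traceback (most recent call last):
  File "h.py", line 8, in plane
    o,d=ray(c,uv); return o+d*(z-o[2])/d[2]
        ~~~^^^^^^
  File "h.py", line 6, in ray
    K,R,t=cam(c); d=R.T@np.linalg.inv(K)@np.array([*uv,1.]); return -R.T@t,d/np.linalg.norm(d)
          ~~~^^^
  File "h.py", line 4, in cam
    i=viewer.camera_info(c); return np.array(i["camera_matrix"]),np.array(i["R"]),np.array(i["t"])
ValueError: time passes only in moves, steps and waits
```

```bash
python3 - <<'E'
import cv2
a=cv2.imread("pics/top0.png")[20:290,180:440]
cv2.imwrite("pics/c1.png",cv2.resize(a,None,fx=2.2,fy=2.2,interpolation=cv2.INTER_CUBIC))
E
```

```text
(no output)
```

View pics/c1.png

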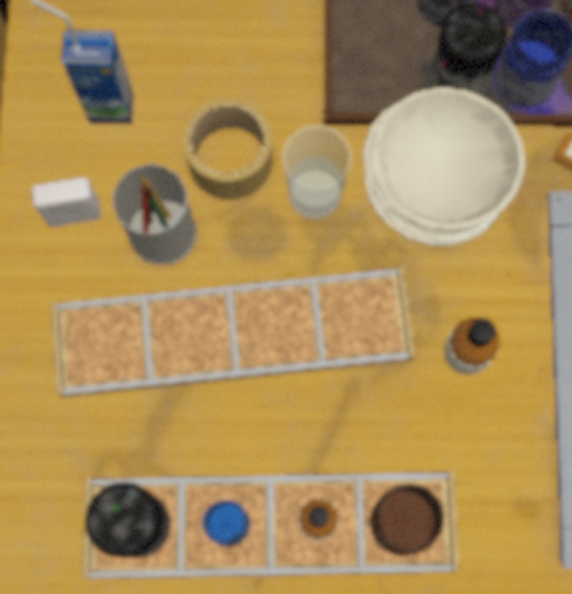

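The crop shows both racks clearly. The empty rack's corners are about (57,305), (402,270), (410,357) and (63,392) in crop pixels, with the pot close behind its left bays.

```bash
sed -i 's/^def cam(c):/import functools\n@functools.lru_cache\ndef cam(c):/' h.py
python3 - <<'E'
from h import *
for c in("top","side"):
    im=viewer.read_camera(c)
    for n in("empty_rack","full_rack"):
        for d in viewer.silhouettes(n,c):
            m=d["mask"]; v,u=np.nonzero(m)
            P=np.array([plane(c,(a,b),12)[:2] for a,b in zip(u,v)],np.float32)
            r=cv2.minAreaRect(P); print(c,n,round(d["confidence"],2),m.sum(),np.round(r[0]),np.round(r[1]),round(r[2],1))
for q in ([(57,305),(402,270),(410,357),(63,392)],[(90,480),(452,473),(453,569),(90,575)]):
    P=np.array([plane("top",(a/2.2+180,b/2.2+20),15)[:2] for a,b in q]);print(np.round(P).tolist(),np.round(P.mean(0)),np.degrees(np.arctan2(*(P[0]-P[1]))),np.degrees(np.arctan2(*(P[3]-P[2]))))
for i,q in enumerate([(149,342),(235,328),(321,313)]): pass
for nm,a,b in [("lamp",(505,10),(265,10)),("pot rim",(248,108),(345,108)),("carton",(222,40),(377,75)),("ring",(284,82),(391,128)),("cup",(323,85),(413,133)),("bowl",(381,85),(467,150)),("decoy cap",(399,171),(408,207))]:
    p,e=tri(a,b);print(nm,np.round(p),round(e))
for y in (205,117,29,-59):
  for r in([3.1416,0,0],[2.2214,2.2214,0]):
    j=kin.ik([446,y,200],r);print(y,None if j is None else np.round(j,2))
E
```

```text
top empty_rack 0.83 6934 [642. 118.] [104. 368.] 6.5
top full_rack 0.63 1706 [447.  76.] [ 98. 366.] 1.4
side empty_rack 0.94 5571 [639. 119.] [112. 383.] 5.9
side empty_rack 0.67 2389 [478.  -6.] [164.  72.] 57.5
side full_rack 0.58 2305 [444.  77.] [107. 385.] 2.5
[[668.0, 298.0], [709.0, -58.0], [616.0, -65.0], [576.0, 286.0]] [642. 115.] -6.628559105554134 -6.449022810700247
[[487.0, 254.0], [498.0, -105.0], [404.0, -103.0], [395.0, 249.0]] [446.  74.] -1.61446000440421 -1.409698715894386
lamp [527. -85. 505.] 270
pot rim [754. 193.  97.] 1
carton [900. 254. 113.] 5
ring [832. 125.  54.] 11
cup [807.  38.  88.] 13
bowl [805. -88. 106.] 0
decoy cap [ 623. -125.   85.] 1
205 [ 0.42  0.47 -1.14  1.95  0.5   1.04 -2.52]
205 [ 0.36  0.42 -1.05  1.95  0.43  1.02 -0.89]
117 [ 0.44  0.29 -0.88  2.02  0.27  0.95 -2.15]
117 [ 0.61  0.38 -1.11  2.01  0.41  0.99 -0.7 ]
29 [ 0.46  0.21 -0.67  2.06  0.16  0.92 -1.86]
29 [ 0.6   0.24 -0.83  2.05  0.22  0.94 -0.35]
-59 [ 0.48  0.18 -0.47  2.06  0.1   0.92 -1.61]
-59 [ 0.64  0.21 -0.64  2.05  0.16  0.92 -0.09]
```

```bash
cat >> h.py <<'E'
th=np.radians(6.5); C=np.array([642,117.]); Y=np.array([-np.sin(th),np.cos(th)])
PX=[2.2214415,2.2214415,0]                       # fingers close along world x
def py(half): a=th/2+half*np.pi/2; return [np.pi*np.cos(a),np.pi*np.sin(a),0]  # along the rack
J={"open":((449,-57),44,65,132),"ink":((448.5,29),25,38,44),"small":((446.5,117),28,43,-44),"capped":((444,204.5),72,67,-132)}
ZT=225
def go(n,half):
    (x,y),z,d,k=J[n]; b=C+k*Y
    grip(1.0); robot.movep([x,y,ZT],PX); robot.servo_line([x,y,z],feed=150)
    grip(0.0,25); s=robot.observe(); print(n,"width",s["grip_width"]*92,"want",d,"F",s["grip_force"])
    if abs(s["grip_width"]*92-d)>6: raise SystemExit("bad grasp")
    robot.servo_line([x,y,ZT],feed=150)
    robot.movep([*b,ZT],py(half)); print("held",robot.observe()["grip_width"]*92)
    robot.servo_line([*b,z+12],feed=150); robot.servo_line([*b,z+.7],feed=25)
    s=robot.observe(); print("down",np.round(s["contact_force"],1),np.round(s["tcp_pos"],1))
    grip(min(1,(d+14)/92)); robot.servo_line([*b,ZT],feed=150); print("t",robot.observe()["t"])
E
python3 - <<'E'
from h import *
for n,((x,y),z,d,k) in J.items():
    b=C+k*Y
    for h in (0,1):
        for zz in (z,ZT):
            j=kin.ik([*b,zz],py(h)); print(n,h,None if j is None else np.round(j,2))
print(np.round(kin.ik([360,-340,300],PX),2))
E
```

```text
open 0 [-0.09  0.77 -0.49  1.62  0.45  0.87 -2.22]
open 0 [ 0.07  0.63 -0.76  1.49  0.45  1.2  -2.21]
open 1 [ 0.07  0.86 -0.75  1.61  0.68  0.96  0.77]
open 1 [ 0.25  0.8  -1.14  1.48  0.74  1.33  0.74]
ink 0 [-0.01  0.75 -0.41  1.67  0.39  0.8  -2.06]
ink 0 [ 0.23  0.61 -0.79  1.54  0.45  1.19 -2.09]
ink 1 [ 0.21  0.86 -0.75  1.66  0.71  0.92  0.86]
ink 1 [ 0.32  0.67 -0.95  1.53  0.57  1.23  0.97]
small 0 [ 0.08  0.73 -0.34  1.69  0.32  0.78 -1.87]
small 0 [ 0.24  0.54 -0.58  1.56  0.31  1.14 -1.86]
small 1 [ 0.41  0.9  -0.86  1.67  0.81  0.96  0.93]
small 1 [ 0.4   0.62 -0.84  1.55  0.49  1.2   1.15]
capped 0 [ 0.17  0.66 -0.28  1.67  0.23  0.84 -1.67]
capped 0 [ 0.26  0.51 -0.4   1.55  0.21  1.12 -1.65]
capped 1 [ 0.48  0.79 -0.76  1.64  0.64  0.97  1.18]
capped 1 [ 0.5   0.61 -0.79  1.54  0.45  1.19  1.32]
[ 1.04  0.15 -0.39  1.85  0.06  1.16  0.63]
```

```bash
python3 - <<'E'
from h import *
robot.movep([360,-340,300],PX); go("open",1)
for c in("top","side"): cv2.imwrite(f"pics/{c}1.png",viewer.read_camera(c)[:,:,::-1])
a,b=[cv2.imread(f"pics/{c}1.png") for c in("top","side")]
cv2.imwrite("pics/v1.png",np.vstack([a[90:300,160:460],b[110:320,150:450]]).repeat(1,0))
E
```

```text
open width 64.38900417366962 want 65 F 25.000476943678223
held 64.59739907757174
down [-0.1  0.4 -1.8] [627.  248.2  44.5]
t 11.9583
```

View pics/v1.png

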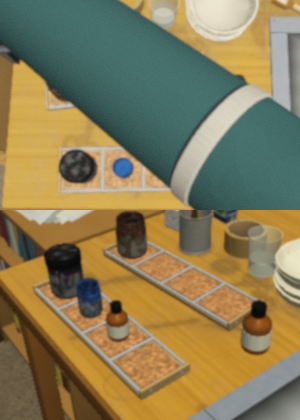

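The open jar stands upright in the left bay of the empty rack (side crop, about (130,235)), and the others are undisturbed. I'll carry on with the ink bottle and the small jar.

```bash
python3 - <<'E'
from h import *
go("ink",1); go("small",1)
b=viewer.read_camera("side")[:,:,::-1]; cv2.imwrite("pics/v2.png",b[110:320,150:450])
E
```

```text
ink width 37.2548482142851 want 38 F 24.999736400786787
held 37.061222998848656
down [ 0.7 -0.2 -1. ] [637.  160.8  25.6]
t 22.3833
small width 41.51343443158601 want 43 F 24.995694451936288
held 41.36216688296744
down [ 0.2  0.5 -0.9] [646.9  73.3  28.6]
t 33.425
```

View pics/v2.png

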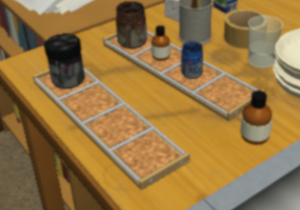

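The ink bottle (160,42) and the small jar (192,60) stand upright in their bays; only the capped jar is left.

```bash
python3 - <<'E'
from h import *
go("capped",1); robot.movep([360,-340,300],PX)
I={}
for c in("top","side"):
    I[c]=viewer.read_camera(c)[:,:,::-1]; K,R,t=cam(c)
    for n in ["small_jar_mid","capped_jar_mid","open_jar_mid","ink_bottle_mid"]:
        for d in viewer.pinpoint(n,c)[:2]:
            p=R.T@(np.array(d["at"])-t); q=p[:2]-C
            print(c,n,round(d["confidence"],2),np.round(p),"rack x,y",np.round([q@[np.cos(th),np.sin(th)],q@Y]))
cv2.imwrite("pics/v3.png",cv2.resize(np.hstack([I["top"][90:300,170:440],I["side"][110:320,150:420]]),None,fx=1.45,fy=1.45))
E
```

```text
capped width 65.03896330563533 want 67 F 25.000435778929386
held 64.96989360775747
down [-0.8  0.  -2. ] [656.9 -14.1  72.6]
t 43.55
top small_jar_mid 0.95 [647.  73.  41.] rack x,y [  0. -44.]
top capped_jar_mid 0.86 [654. -14.  56.] rack x,y [  -3. -131.]
top open_jar_mid 0.86 [624. 246.  52.] rack x,y [ -3. 130.]
top ink_bottle_mid 0.87 [ 624. -122.   47.] rack x,y [ -45. -235.]
top ink_bottle_mid 0.61 [655. -17.  57.] rack x,y [  -2. -134.]
side capped_jar_mid 0.61 [655. -14.  56.] rack x,y [  -2. -132.]
side open_jar_mid 0.45 [448. 210.  12.] rack x,y [-182.  115.]
side ink_bottle_mid 0.92 [ 628. -122.   42.] rack x,y [ -41. -236.]
```

View pics/v3.png

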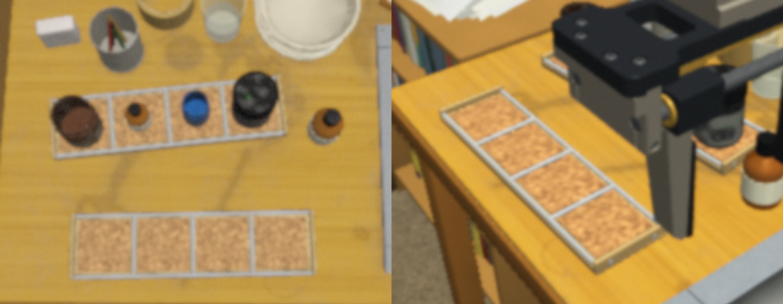

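The top view shows all four upright in the middle of their bays, in the order open, ink, small, capped at (77,118), (137,118), (195,108) and (255,98). The gripper is clear of them.

```bash
python3 -c "
from cell import robot
print(robot.job_done())"
```

```text
the job is handed in; nothing more can be done
None
```

I moved all four containers to the empty rack in reverse order (left to right from the robot: open jar, ink bottle, small jar, capped jar), each upright in the middle of its bay, and handed the job in; the last placing ended at about 44 s of the 93 s allowed.

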